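# Latch the spring hold-down and wind the press table in

## Task

Push the sprung hold-down bar right down by its red knob, and while holding it down shift it sideways under the yellow hook, then let go so that the hook keeps it. Then take the loose crank, fit it fully down on the square shaft, and wind it clockwise, about two full turns, until the table is right in under the ram; leave the crank on the shaft. Do not bump the lamp bar and leave the things around undisturbed.

Things in the scene. Friction and masses are not known exactly. Their poses are not given: they have to be found in the camera images.
- press: grey bench press with a slide table, fixed. Origin on the bench under it; x points away from the robot, y is the way the table goes when wound in (to the ram), turned up to 9 degrees; all press parts turn with it. Base 230 (x) x 580 (y, -320 to 260) x 45 high; column 70 x 80 at (135, 70), 640 high; head and ram over x -55 to 110, y 38 to 102, from z 155 up
- table_slide (a joint): travel of the slide table along press +y, m: 0 = outer stop (start), 0.165 = right in under the ram (inner stop). 80 mm per full turn of the square shaft; stays where left. Plate top 65 mm above the bench, 130 wide (y). Bar, hook and an aluminium workpiece (fast in its nest, top 98 mm above the bench) ride on it
- bar (a joint): angle of the steel hold-down bar, rad: 0 = level, pressed on the workpiece (hard stop); 1.15 = sprung up on its upper stop, as at the start, leaning away from the robot. A torsion spring drives it up: about 4 N at the knob when up, 7 N when level. Closing, the knob goes away from the robot (press +x) and down
- bar_shift (a joint): sideways position of the hold-down bar along its hinge pin, m: 0 to 0.004 at the start (free to swing), 0.020 = pushed fully over to press -y, under the hook. Friction about 2 N, more while the bar bears on the hook
- bar_hinge (a point): point on the hinge axis of the hold-down bar, on the bar's centre line, 110 mm above the bench; the axis is parallel to press y. This point shifts sideways with the bar
- bar_knob (a point): centre of the red knob at the bar's free end, 160 mm from the hinge: cylinder 28 mm in diameter, 26 long, axis parallel to press y, so its flat ends face press +y and -y, 26 mm apart; it turns freely on that axis. The bar is 22 wide, 8 thick and stops at 145 mm from the hinge. Level, the knob's centre is 110 mm above the bench, 45 above the table plate
- hook_lip (a point): middle of the free edge of the yellow hook on the table: a plate 6 mm thick, 18 wide (x), on a post at the bar's -y side, 123 mm above the bench. Its underside is 6 mm above the level bar's top; the starting bar clears the lip sideways by 2 to 6 mm. The bar must be fully down (within 0.04 rad) to pass under. It is 42 to 60 mm short of the knob. Let go there, the bar springs up 6 mm against it
- lamp: aluminium LED lamp bar on the press column, fixed. In press axes: y -145 to +35, x 78 to 118, underside 208 mm above the bench (origin = press origin). The level knob is at press x = 70, 8 mm short of its near edge, so a tool pointing straight down cannot follow the knob there: lean the tool's back towards the robot, about 22 to 40 degrees
- shaft_top (a point): centre of the flat end of the upright square shaft (14 mm square, sides parallel to press x and y at the start; turns with the crank) at the right end of the press base, 86 mm above the bench. It stands 24 mm out of a collar 44 mm wide. Its last 5 mm are a round nose, tapering from 14 to 9 mm. Clockwise from above winds the table in
- crank_hub (a point): loose crank standing on its hub; this is the hub's centre, 16 mm above its underside. Hub 34 x 34, 32 high, dark steel, with a 17 mm square socket 27 deep in its underside. A steel arm 18 wide (32 to 40 mm above the underside) runs over it along this point's x to the grip; the hub's two y faces are clear to grip from above. About 320 g. Fits the shaft any of four ways round
- crank_socket (a point): centre of the roof of the crank's socket, 27 mm above the hub's underside; fitted, it lies within a few mm of the shaft's flat end
- crank_grip_mid (a point): middle of the crank's red grip: upright sleeve 22 mm in diameter, 40 long, free to turn; on the crank's x axis 60 mm from the hub's axis, this point 61.5 mm above the hub's underside
- spare_foot: black machine foot, loose bystander, 42 mm wide, 34 high; it and the crank swap places at random, right of the press. Origin under its centre
- tape: roll of pale tape, loose bystander, 90 mm wide, 48 high, origin under its centre
- oil: white oil bottle, loose bystander, 56 mm wide, 150 high, origin under its centre
- wrench: wrench lying on the bench, loose bystander
- driver: screwdriver lying on the bench, loose bystander
- jar: glass jar, loose bystander, 64 mm wide, 70 high, origin under its centre

How it is judged (in metres and radians):
On the way, in this order (a step that is already met when the one before it is completed fails the run):
1. the hold-down bar is pushed down against its spring (within 0.15 rad of level) before the table has been moved (value of joint bar below 0.15 rad and value of joint bar_shift below 0.012 m and value of joint table_slide below 0.02 m), for 0.04 s.
2. the bar is under the hook and stays down with the fingers off it (value of joint bar below 0.15 rad and value of joint bar_shift above 0.014 m and contact force between the fingers and bar below 0.3 N), for 0.3 s.
3. the crank sits fully down on the square shaft, the table not yet wound in (horizontal distance between crank_socket and shaft_top below 0.006 m and z of crank_socket in the frame of shaft_top between -0.004 and 0.01 m and angle between crank_hub's own z axis and vertical below 0.15 rad and value of joint table_slide below 0.03 m), for 0.2 s.
4. the table is wound in to within 15 mm of its inner stop, the crank still on the shaft (horizontal distance between crank_socket and shaft_top below 0.006 m and z of crank_socket in the frame of shaft_top between -0.004 and 0.01 m and angle between crank_hub's own z axis and vertical below 0.15 rad and value of joint table_slide above 0.15 m), for 0.1 s.
At the end, for the whole second after the job is handed in: Bar within 0.15 rad of level and at least 14 mm over, under the hook; crank upright (0.15 rad), let go, still, fully down on the shaft (socket roof within 6 mm sideways, -4 to +10 mm in height of the shaft end); table within 15 mm of its inner stop (all of step 4 and value of joint bar below 0.15 rad and value of joint bar_shift above 0.014 m and linear speed of crank below 0.02 m/s and contact force between the fingers and crank below 0.3 N); the robot touches nothing.
It fails at once if the lamp bar is struck by the robot with more than 10 N (contact force between any of the arm, the fingers and lamp above 10 N).
It fails at once if a bystander is moved by more than 40 mm (distance of any of spare_foot, tape, oil, wrench, driver, jar from where it was at the start of the episode above 0.04 m).
It also fails if it takes over 72 s, if anything falls off the work surface, if the arm or the gripper's body presses on something with over 40 N, if the wrist force passes 120 N, or if a joint passes its speed limit or range.

## Robot

A 7-joint arm with a two-finger parallel gripper is mounted at the origin on the work surface. World frame = base frame: x ahead of the robot, y to its left, z up, the work surface at z = 0. Lengths are in mm, angles in rad, forces in N, time in s.
With the tool pointing down it reaches from about 350 to 900 mm from the base axis. Payload 19.9 kg.
Tool frame: the origin (TCP) lies on the centre line of the jaws, within the pads' length; the fingertips stand 19 mm ahead of it and the grasp point (between the pads) is the TCP (manip.tcp_to_tips is the z of the fingertips in the tool frame, in mm); z points along the fingers, y is the line along which they close (so a half turn about z gives the same grasp; the last joint's range is limited). The gripper opens to 85 mm and grips with 20 to 120 N. Pads are 22 mm wide; open, the fingers measure 114 mm over their backs; the gripper's body (76 mm by 85 mm) begins 54 mm behind the grasp point. The pads swing forward as they close: fully open they stand 13 mm farther back than shut.
Start: joints at [1.067, 0.417, -0.01, 1.614, 0.005, 1.111, -0.053], TCP at [278.469, -559.516, 250.26] pointing down, gripper open.
Joint ranges: [-2.81, 2.81], [-0.39, 2.02], [-1.27, 1.25], [0.06, 2.57], [-1.19, 4.33], [0.19, 2], [-2.82, 2.82]. Speed limits (rad/s): [1.89, 1.89, 2.39, 2.39, 3.01, 3.01, 3.01].

## Interface

Orientations are given as [roll, pitch, yaw] about the fixed x, y, z axes, in that order (R = Rz(yaw) Ry(pitch) Rx(roll)).
In Python, from station import get_obs, vision, manip, nets gives the robot as it stands.
- The arm moves only by the shell command python3 -m creep 'ROWS' [FORCE]. ROWS is JSON, a list of rows, each a list of 3 entries, a list of its own where there are three numbers: the shift along the world's x, y, z in mm, then the turn, a rotation vector about the world's x, y, z in degrees, then the opening, from 0 (shut) to 1 (fully open). In form: [[[dx, dy, dz], [rx, ry, rz], hand], ...]. A call has 1 to 8 rows; each row is the pose to reach, as a shift and turn from the pose commanded when the call began; what a row does not reach only later rows make up. A row lasts 1/10 s, in which the tool goes at most 50 mm and 8.59 degrees, less where a joint would pass 70% of its speed; a pose out of reach is approached as far as the arm can. A call with a gripper value outside its range is refused whole. The fingers move at their own pace and stop on an object; FORCE is the grip in N (left out, the last holds). Time passes only in rows, so rows that repeat a pose let the fingers close. It gives the time, the measured TCP pose, the force, the opening and the grip force at its end, in the units of the state.
- get_obs(): the state, without advancing time (a new reading comes with each control period).
- vision.grab_frame(name): name is "side" or "top" or "wrist"; returns the picture (384x512x3 uint8, red, green, blue); there is no depth.
- vision.camera_model(name): a dict with "K" (3x3 intrinsics, pixels), "world_to_cam" (4x4, takes a point from world to camera coordinates); the wrist camera has in their place "T_tool_cam" (4x4, takes a point from camera to tool coordinates, whose origin is the TCP and whose axes are the flange's). Camera axes: x right, y up, looking along -z (the intrinsics and any distortion apply to the point x, -y, -z); pixel columns grow to the right and rows downward; lengths in mm; the calibration is good to about 2 mm. A picture is of the moment at which its call begins: read the wrist's pose just before it. camera_model takes no time and is no camera call.
- manip.finish_job(): hands the job in; it is judged then, once.
Trained networks look in the newest picture that a camera, given by its name, has taken for a name from the list of things; names that differ only in an ending like _2 or _b are one class to them, and where a whole thing is asked for, a point or a joint stands for the part that bears it (a point fixed in the world has none). Each returns a list of dicts, best first, with "confidence" (0 to 1); they miss things now and then, are a little off and sometimes report something else, mostly with a low value. They report only what shows in the picture. A call takes as long as a camera call.
- nets.regions_of(camera, thing): "pixels" (384x512 bool, what is visible of it) and "point" ([column, row] in pixels, amid what is visible of it).
- nets.mark_of(camera, thing): "point" ([column, row] in pixels: a listed point, or the origin of a listed thing).
The state is a dict: "clock": time; "qpos": joint angles; "qvel": joint speeds; "joint_efforts": joint torques, N m; "tcp_pos": TCP position; "orientation": TCP orientation; "ft_force": force on the tool from outside, world axes, zero at the start; "ft_torque": the same for the moment, N m; "finger_gap": opening from 0.0 (shut) to 1.0 (fully open); "grip_force": force on a finger pad.
Only numpy, scipy, OpenCV 4.12 (cv2) and the standard library are available. Lean on these libraries where they do the work, as an engineer would, in place of code of your own. Each camera call takes 0.05 s, during which the arm holds its last target. There are 200 camera calls.

## Working session

There is one attempt and no reset: what is moved stays moved. The work goes in short steps, Python scripts to look and compute and a shell command to move; the robot and the scene stay as the last step left them, time stands still between calls to the robot, and variables do not carry over. Pictures are saved under pics/ and viewed, at most 10 in all, crops included, and the job is handed in when it is done.

```bash
ls; mkdir -p pics
cat > h.py <<'E'
import numpy as np, cv2
from scipy.spatial.transform import Rotation as R
from station import get_obs, vision, manip, nets
def cam(n):
    m=vision.camera_model(n); K=np.array(m["K"])
    if "world_to_cam" in m: W=np.array(m["world_to_cam"])
    else:
        o=get_obs(); T=np.eye(4); T[:3,:3]=R.from_euler('xyz',o["orientation"]).as_matrix(); T[:3,3]=o["tcp_pos"]
        W=np.linalg.inv(T@np.array(m["T_tool_cam"]))
    P=K@np.diag([1,-1,-1])@W[:3]
    return P
def tri(obs):
    A=[]
    for P,(u,v) in obs: A+= [u*P[2]-P[0], v*P[2]-P[1]]
    A=np.array(A); A/=np.linalg.norm(A[:,:3],axis=1)[:,None]
    x=np.linalg.lstsq(A[:,:3],-A[:,3],rcond=None)[0]
    return x, A[:,:3]@x+A[:,3]
def onz(P,uv,z):
    A=np.array([uv[0]*P[2]-P[0],uv[1]*P[2]-P[1]])
    return np.linalg.solve(A[:,:2],-A[:,3]-A[:,2]*z)
def proj(P,X):
    q=P@np.append(X,1); return q[:2]/q[2]
E
python3 - <<'E'
from h import *
print(get_obs()); print(vision.camera_model("top").keys())
names="bar_hinge bar_knob hook_lip shaft_top crank_hub crank_socket crank_grip_mid press spare_foot".split()
P={n:cam(n) for n in("side","top")}
r={}
for n in("side","top"):
    f=vision.grab_frame(n); cv2.imwrite(f"pics/{n}0.png",f[:,:,::-1])
    for t in names:
        m=nets.mark_of(n,t); 
        if m: r[n,t]=m[0]["point"]; print(n,t,[(np.round(a["point"]),round(a["confidence"],2)) for a in m[:2]])
for t in names:
    if ("side",t) in r and ("top",t) in r:
        x,e=tri([(P[n],r[n,t]) for n in P]); print(t,x.round(1),e.round(1))
E
```

```text
pics
{'clock': 0.0, 'qpos': array([ 1.06750743,  0.41797601, -0.01034234,  1.61419417,  0.00471855,
        1.11068002, -0.05299021]), 'qvel': array([ 0.00178126, -0.00017633, -0.00224365, -0.00160148, -0.00010291,
       -0.00010268,  0.00145562]), 'joint_efforts': array([ 1.61194770e-03, -8.64469671e+01,  6.78394195e-01, -4.34901094e+01,
        1.90227886e-02,  7.32477318e-03,  2.66000291e-05]), 'tcp_pos': array([ 278.33011591, -559.23613876,  249.65039909]), 'orientation': array([-3.14036250e+00,  9.25076870e-05,  4.61851292e-01]), 'ft_force': array([-0.19498203,  0.84924216,  0.585641  ]), 'ft_torque': array([-0.00678351, -0.00883959, -0.00671119]), 'grip_force': 0.0, 'finger_gap': 1.0015197019447508}
dict_keys(['K', 'world_to_cam'])
side bar_hinge [(array([266., 187.]), 0.54)]
side bar_knob [(array([256., 152.]), 0.88), (array([297., 142.]), 0.62)]
side hook_lip [(array([250., 172.]), 0.84), (array([194., 312.]), 0.64)]
side shaft_top [(array([284., 149.]), 0.55)]
side crank_hub [(array([320., 144.]), 0.45)]
side crank_socket [(array([320., 145.]), 0.65), (array([278., 292.]), 
[... 326 characters left out ...]
341., 183.]), 0.51), (array([245., 192.]), 0.17)]
top crank_hub [(array([391., 208.]), 0.89)]
top crank_socket [(array([396., 204.]), 0.56)]
top crank_grip_mid [(array([394., 227.]), 0.87), (array([396., 146.]), 0.27)]
top spare_foot [(array([392., 178.]), 0.7)]
bar_hinge [493.8   2.2 101.5] [-2.3 -0.8  0.9  2.2]
bar_knob [539.1  10.3 257.5] [ 1.   0.4 -0.4 -1. ]
hook_lip [577.2 -10.1 125.4] [ 3.8  1.4 -1.4 -3.8]
shaft_top [ 537.3 -191.2  108.5] [ 2.6  0.9 -1.  -2.5]
crank_hub [ 461.5 -339.9   57.8] [ 4.8  1.3 -1.8 -4.6]
crank_socket [ 472.6 -365.2   28.4] [ 8.5  2.5 -3.2 -8.2]
crank_grip_mid [ 405.  -327.7   85.9] [-0.1 -0.   0.   0.1]
spare_foot [ 574.4 -377.2  -19.9] [ 0.8  0.2 -0.3 -0.7]
```

```bash
python3 -c "
import cv2
a=cv2.imread('pics/top0.png');b=cv2.imread('pics/side0.png')
cv2.imwrite('pics/t1.png',cv2.resize(a[90:270,180:440],None,fx=3,fy=3,interpolation=2))
cv2.imwrite('pics/s1.png',cv2.resize(b[60:330,150:400],None,fx=2.2,fy=2.2,interpolation=2))"
```

```text
(no output)
```

View pics/t1.png

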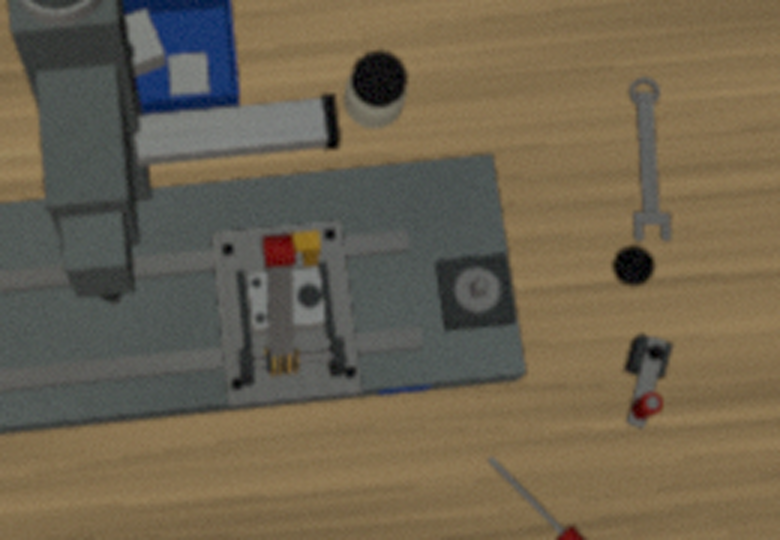

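View pics/s1.png

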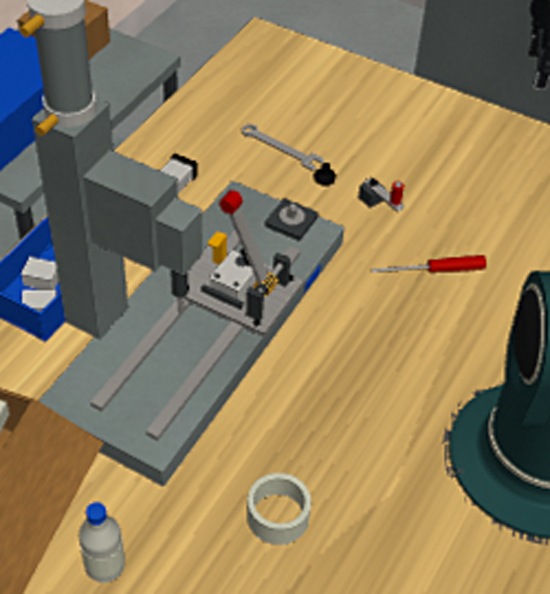

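```bash
python3 - <<'E'
from h import *
P=cam("top")
c=lambda x,y:(180+(x-1)/3,90+(y-1)/3)
pts=[onz(P,c(*p),45) for p in [(0,433),(523,376),(493,155),(150,187)]]
print(np.round(pts,1))
for a,b in((0,1),(3,2)):
    d=pts[a]-pts[b]; print(np.degrees(np.arctan2(-d[0],d[1])))
print(np.round(vision.camera_model("wrist")["T_tool_cam"],3), vision.camera_model("wrist")["K"])
E
python3 -m creep '[[[25,40,20],[0,0,0],1],[[50,80,40],[0,0,0],1],[[75,120,60],[0,0,0],1],[[100,160,80],[0,0,-5],1],[[120,200,100],[0,0,-10],1],[[130,240,120],[0,0,-15],1],[[140,280,140],[0,0,-20],1],[[140,280,140],[0,0,-20],1]]'
```

```text
[[ 443.9  284.6]
 [ 455.9 -229.7]
 [ 685.6 -229.4]
 [ 682.   120.7]]
1.3308835519295925
0.5912869270902757
[[   0.       0.952    0.305   77.167]
 [   1.      -0.      -0.       0.192]
 [  -0.       0.305   -0.952 -122.8  ]
 [   0.       0.       0.       1.   ]] [[265.53377988   0.         256.03513032]
 [  0.         265.53377988 194.49546911]
 [  0.           0.           1.        ]]
clock: 1.8
tcp_pos: [420.9, -274.8, 393.4]
orientation: [3.139, -0.004, 0.116]
ft_force: [0.3, -1.3, -0.0]
finger_gap: 1.001
grip_force: 0.0
```

```bash
cat >> h.py <<'E'
import pickle,os
def look(n,names,png=None,rec=True):
    P=cam(n); f=vision.grab_frame(n)
    if png: cv2.imwrite(f"pics/{png}.png",cv2.resize(f,None,fx=1.5,fy=1.5)[:,:,::-1])
    D=pickle.load(open("d.pkl","rb")) if os.path.exists("d.pkl") else []
    for t in names:
        m=nets.mark_of(n,t)
        if m:
            D.append((n,t,P,m[0]["point"],m[0]["confidence"])); print(n,t,np.round(m[0]["point"],1),round(m[0]["confidence"],2))
    pickle.dump(D,open("d.pkl","wb"))
def solve(t,last=99,cams=("wrist","top","side")):
    D=[d for d in pickle.load(open("d.pkl","rb")) if d[1]==t and d[0] in cams][-last:]
    x,e=tri([(d[2],d[3]) for d in D]); print(t,x.round(1),"res",e.round(1)); return x
E
python3 - <<'E'
from h import *
names="bar_hinge bar_knob hook_lip shaft_top crank_hub crank_socket crank_grip_mid".split()
look("wrist",names,"w1"); look("top",names)
for t in names:
    try: solve(t)
    except Exception as e: print(t,e)
E
```

```text
wrist bar_hinge [ 65.  101.3] 0.61
wrist bar_knob [64.8 13.2] 0.26
wrist hook_lip [64.9 11.9] 0.97
wrist shaft_top [210.6  73.8] 0.49
wrist crank_hub [306.4 134.8] 0.78
wrist crank_socket [293.9 165.7] 0.72
wrist crank_grip_mid [294.1 166.7] 0.58
top bar_hinge [276.3 208.6] 0.74
top bar_knob [272.  174.4] 0.96
top hook_lip [274.7 168.4] 0.72
top shaft_top [340.1 181.4] 0.35
top crank_hub [388.7 207.5] 0.78
top crank_socket [397.  206.1] 0.48
top crank_grip_mid [396.7 224.1] 0.64
bar_hinge [4.791e+02 4.000e-01 1.214e+02] res [ 0.1  0.2 -0.1 -0.2]
bar_knob [587.7   2.5 103.2] res [ 0.2 -3.5  0.5  3.5]
hook_lip [594.2  -6.7 115.2] res [-0.1  3.6 -0.6 -3.5]
shaft_top [ 544.9 -193.8   92.7] res [ 1.2  4.1 -2.  -3.9]
crank_hub [ 470.8 -353.4   18.2] res [  9.8   5.8 -10.9  -2.6]
crank_socket [ 441.4 -315.6  199.2] res [ 3.8  2.2 -4.3 -1. ]
crank_grip_mid [ 414.4 -342.5   70.7] res [-0.2 -0.1  0.2  0.1]
```

View pics/w1.png

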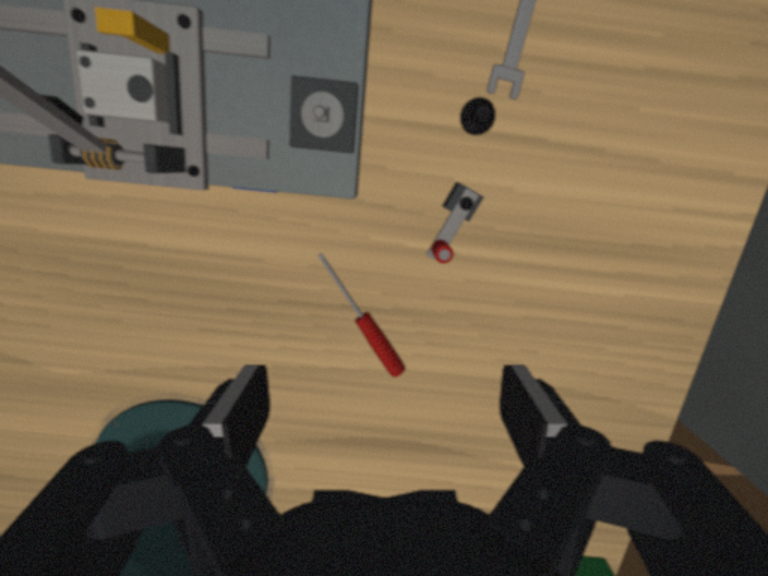

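```bash
python3 - <<'E'
from h import *
P=cam("wrist"); T=cam("top")
c=lambda x,y:((x+.5)/1.5-.5,(y+.5)/1.5-.5)
a,b,d=[onz(P,c(*p),45) for p in [(0,168),(357,197),(371,0)]]
print(a,b,d,"yaw front",np.degrees(np.arctan2(-(a-b)[0],(a-b)[1])),"right",np.degrees(np.arctan2((d-b)[1],(d-b)[0])))
ct=lambda x,y:(180+(x-1)/3,90+(y-1)/3)
print("shaft collar @62", onz(P,c(322,114),62), onz(T,ct(478,290),62), "shaft86",onz(P,c(321,112),86),onz(T,ct(478,286),86))
# hub top/arm end (steel arm top z=40), grip top 81.5 
print("hub", onz(P,c(463,203),40), "grip",onz(P,c(443,250),81.5), "TOP hub",onz(T,ct(652,352),40),"grip",onz(T,ct(650,402),81.5))
E
python3 -m creep '[[[15,40,0],[0,0,0],1],[[30,80,0],[0,0,0],1],[[45,120,0],[0,0,-2],1],[[60,160,0],[0,0,-4],1],[[60,200,0],[0,0,-5],1],[[60,230,0],[0,0,-5],1],[[60,250,0],[0,0,-5],1],[[60,250,0],[0,0,-5],1]]'
```

```text
[443.06282502 156.21745708] [ 456.5882907  -244.41822512] [ 649.42801972 -240.64834645] yaw front 1.9335718716496704 right 1.1199488202135826
shaft collar @62 [ 537.76077715 -201.47451709] [ 542.10254663 -193.26102269] shaft86 [ 537.19310994 -204.09023832] [ 540.29161292 -189.06752105]
hub [ 463.29553695 -367.3328125 ] grip [ 413.6053442  -345.77493118] TOP hub [ 469.68277306 -360.80256514] grip [ 414.08386444 -338.52955109]
clock: 3.4
tcp_pos: [478.4, -26.8, 390.5]
orientation: [-3.141, -0.0, 0.03]
ft_force: [0.3, -1.7, 0.4]
finger_gap: 1.0
grip_force: 0.0
```

Run:
```python
from h import *
print({k:v for k,v in vision.camera_model("wrist").items() if k not in("K","T_tool_cam")})
names="bar_hinge bar_knob hook_lip shaft_top".split()
look("wrist",names,"w2")
look("side",names)
for t in names:
    for c in (("wrist","top"),("top","side"),("wrist","side")):
        try: solve(t,cams=c)
        except Exception as e: print(t,e)
    solve(t)
```

```text
{}
wrist bar_hinge [236.3 162. ] 0.58
wrist bar_knob [222.4 122.6] 0.77
wrist hook_lip [248.2  83.8] 0.9
wrist shaft_top [362.4 123.5] 0.61
side bar_hinge [269.9 189.5] 0.93
side bar_knob [256.  151.1] 0.88
side hook_lip [250.5 170.1] 0.9
side shaft_top [284.9 146.5] 0.37
bar_hinge [479.6   1.3 119.8] res [-0.   0.7  0.9 -0.2 -0.9 -0.7]
bar_hinge [484.7  -1.2  93. ] res [-0.1 -0.4  0.4  0.1]
bar_hinge [478.5   7.  107.1] res [-2.5 -0.1  3.9  0.8 -1.3  1.8]
bar_hinge [479.6   4.7 108.1] res [-3.7  0.7  4.7 -2.9  1.7  1.6 -1.6  4.4]
bar_knob [563.    4.6 138.1] res [ 19.3 -16.7  -0.6 -10.9 -15.3  25. ]
bar_knob [538.5  10.4 261.2] res [-0.5 -1.4  1.4  0.5]
bar_knob [554.6 -22.8 204.2] res [ 32.6  -8.6 -34.8  12.8  -1.6 -15.2]
bar_knob [554.4 -13.4 202. ] res [ 39.1  -8.5 -21.1  -0.3 -25.8  13.    3.2 -22.3]
hook_lip [591.4  -9.9 121. ] res [ 0.2  2.3 -4.3 -4.2  3.4  2.4]
hook_lip [580.6  -7.8 137.4] res [ -3.7 -10.1   9.9   4. ]
hook_lip [583.6 -15.1 127.9] res [-0.9 -3.7 -1.4 -5.   8.6  3. ]
hook_lip [586.  -12.5 127.8] res [ 1.4 -1.1 -7.6 -7.2  1.1 -2.5 12.   2.3]
shaft_top [ 543.5 -192.4   89.8] res [ 2.1  2.5 -0.3 -6.1 -2.9  3.1]
shaft_top [ 535.7 -186.4  127.7] res [-1.7 -4.3  4.3  1.5]
shaft_top [ 538.6 -193.7  110.1] res [  4.4   0.  -10.6  -2.8   4.3  -6. ]
shaft_top [ 539.8 -191.9  111.6] res [ 6.3  1.6 -3.9 -4.  -9.7 -1.6  6.1 -5.5]
```

View pics/w2.png

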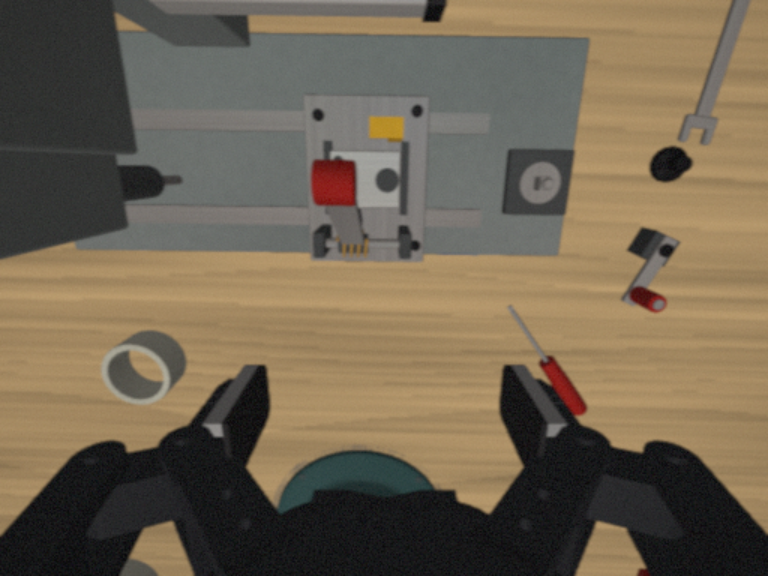

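Run:
```python
from h import *
P=cam("wrist"); T=cam("top"); S=cam("side")
c=lambda x,y:((x+.5)/1.5-.5,(y+.5)/1.5-.5)
a,b,d,e=[onz(P,c(*p),45) for p in [(78,251),(557,255),(587,38),(200,33)]]
ang=lambda a,b:np.degrees(np.arctan2(-(a-b)[0],(a-b)[1]))
print(a,b,d,"front",ang(a,b),"back",ang(e,d),"right",np.degrees(np.arctan2((d-b)[1],(d-b)[0])))
k=c(334,183)
print(tri([(P,k),(T,(272,174.7))]),tri([(P,k),(S,(256,151.5))]),tri([(P,k),(T,(272,174.7)),(S,(256,151.5))]),onz(P,k,256),onz(T,(272,174.7),256))
print("shaft",onz(P,c(541,183),86),"collar",onz(P,c(541,183),62))
print("lip edge+y",onz(P,c(369,127),126),onz(P,c(404,127),126),"hinge",onz(P,c(355,246),112))
# plate corners
for p in [(306,97),(428,97),(304,261),(424,261)]: print(onz(P,c(*p),65).round(1))
```

```text
[448.35647023 334.28119171] [ 457.77783622 -238.19666013] [ 684.50190219 -233.28358924] front 0.9428413365842974 back 0.8085297335214161 right 1.2413952404877118
(array([544.40579445,   7.14261956, 237.48951979]), array([ 2.4086936 ,  1.26557324, -2.52786759, -1.10621408])) (array([542.79498619,   2.65681068, 250.23656329]), array([-0.55552614, -0.99767246,  1.15667789,  0.05235285])) (array([542.03595297,   5.86769375, 251.86512886]), array([ 2.81542976, -1.74449301, -4.41089983,  0.63874624,  2.17633282,
       -0.93786024])) [544.04283671   2.51166713] [540.60551146  10.54707039]
shaft [ 541.67303095 -191.29300615] collar [ 540.88149761 -200.45363699]
lip edge+y [587.63364068 -14.04955657] [588.42816754 -45.56420186] hinge [475.98507193  -0.77909546]
[619.4  52.9]
[622.6 -71.6]
[447.7  61.1]
[451.1 -77.1]
```

```bash
python3 -m creep '[[[5,8,-10],[0,-7,0],1],[[10,16,-25],[0,-14,0],1],[[15,24,-40],[0,-21,0],1],[[18,28,-55],[0.4,-28,-0.7],1],[[22,31,-70],[0.5,-33,-0.7],1],[[22,31,-70],[0.5,-33,-0.7],1],[[22,31,-70],[0.5,-33,-0.7],1]]'
python3 - <<'E'
from h import *
look("wrist",["bar_knob","hook_lip","bar_hinge"],"w3"); o=get_obs(); print(o["qpos"].round(2))
E
```

```text
clock: 4.6
tcp_pos: [500.5, 1.4, 320.9]
orientation: [3.139, -0.574, 0.014]
ft_force: [-0.3, -0.5, 0.5]
finger_gap: 1.0
grip_force: 0.0
wrist bar_knob [248.  205.5] 0.7
wrist hook_lip [266.2 197. ] 0.86
wrist bar_hinge [251.5 279.4] 0.65
[ 0.36 -0.14 -0.4   2.19 -0.06  0.5  -1.58]
```

View pics/w3.png

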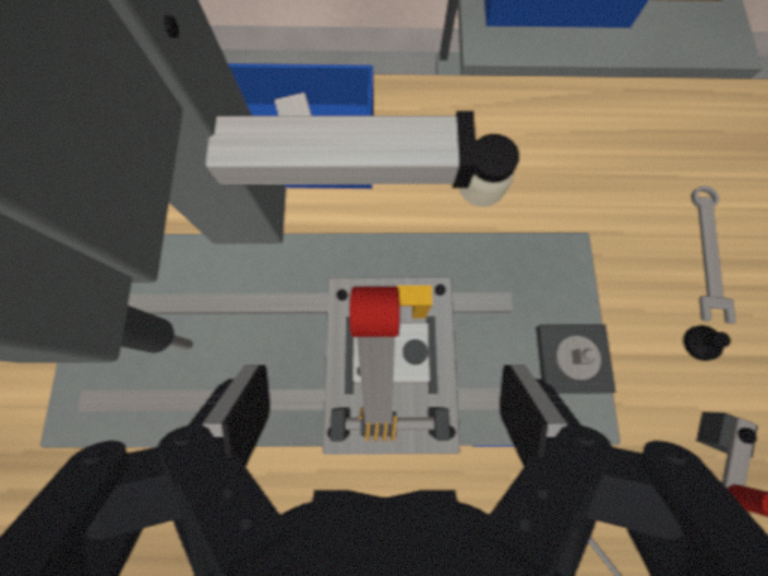

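Run:
```python
from h import *
P=cam("wrist"); T=cam("top")
c=lambda x,y:((x+.5)/1.5-.5,(y+.5)/1.5-.5)
k=c(375,311); print(onz(P,k,256),onz(P,k,250),tri([(P,k),(T,(272,174.7))]),get_obs()["tcp_pos"])
a,b=[onz(P,c(*p),45) for p in [(42,444),(617,444)]]; print(np.degrees(np.arctan2(-(a-b)[0],(a-b)[1])))
print("shaft",onz(P,c(580,355),86))
```

```text
[545.38287711   6.27745018] [546.71444804   6.42021569] (array([559.2299737 ,   7.44161189, 191.19614983]), array([-0.36772183, -0.52676924,  0.4172311 ,  0.48870004])) [501.22355006   1.37958517 321.19450348]
0.6966649287930602
shaft [ 542.88823529 -185.21776343]
```

```bash
python3 -m creep '[[[13,5,-20],[0,0,0],1],[[26,5,-40],[0,0,0],1],[[39,5,-60],[0,0,0],1],[[39,5,-60],[0,0,0],1],[[39,5,-60],[0,0,0],0],[[39,5,-60],[0,0,0],0],[[39,5,-60],[0,0,0],0],[[39,5,-60],[0,0,0],0]]' 40; python3 -m creep '[[[0,0,0],[0,0,0],0],[[0,0,0],[0,0,0],0],[[0,0,0],[0,0,0],0]]'
python3 - <<'E'
from h import *
look("wrist",["bar_knob","hook_lip"],"w4")
E
```

```text
clock: 5.6
tcp_pos: [539.5, 6.4, 261.1]
orientation: [3.138, -0.577, 0.014]
ft_force: [-0.1, 0.5, -0.2]
finger_gap: 0.332
grip_force: 0.0
clock: 5.9
tcp_pos: [539.9, 6.5, 260.9]
orientation: [3.139, -0.577, 0.014]
ft_force: [1.4, 0.2, 6.7]
finger_gap: 0.296
grip_force: 45.7
wrist bar_knob [255.2 251.8] 0.73
wrist hook_lip [271.4 218.5] 0.97
```

View pics/w4.png

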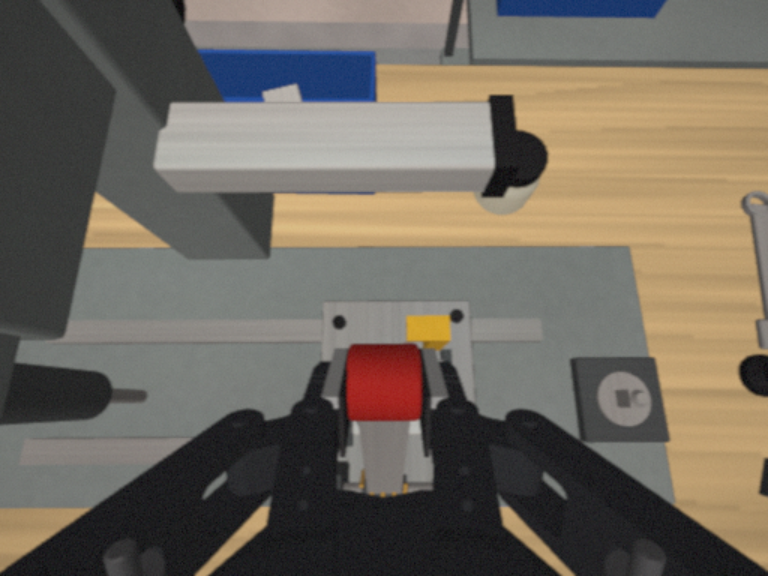

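```bash
python3 -m creep '[[[10,0,-5],[0,-0.5,0],0],[[21,0.3,-11],[0,-1,0],0],[[40,0.6,-26],[0,-2,0],0],[[57,1,-43],[0,-3,0],0],[[71,1.2,-62],[0,-4,0],0],[[82,1.4,-84],[0,-4,0],0],[[82,1.4,-84],[0,-4,0],0]]'
```

```text
clock: 6.75
tcp_pos: [620.5, 7.7, 179.1]
orientation: [3.136, -0.641, 0.016]
ft_force: [-16.4, -0.7, -1.0]
finger_gap: 0.294
grip_force: 46.5
```

```bash
python3 -m creep '[[[2,0,-11],[0,0,0],0],[[5,0,-23],[0,0,0],0],[[7,0,-35],[0,0,0],0],[[9,0,-46],[0,0,0],0],[[10,0,-55],[0,0,0],0],[[10,0,-62],[0,0,0],0],[[10,0,-65],[0,0,0],0]]'; python3 -m creep '[[[0,0,0],[0,0,0],0],[[0,0,0],[0,0,0],0]]'
```

```text
clock: 7.45
tcp_pos: [634.1, 2.6, 132.0]
orientation: [3.139, -0.584, 0.021]
ft_force: [-50.8, 2.7, 2.7]
finger_gap: 0.295
grip_force: 49.2
clock: 7.65
tcp_pos: [634.0, 2.6, 132.3]
orientation: [3.138, -0.585, 0.021]
ft_force: [-47.8, 2.8, 0.8]
finger_gap: 0.293
grip_force: 48.9
```

Run:
```python
from h import *
o=get_obs(); print(o["qpos"].round(3),o["joint_efforts"].round(1),o["ft_torque"].round(2))
look("wrist",["bar_knob"],"w5")
look("side",["bar_knob"],"s5")
a=cv2.imread("pics/s5.png")[80:420,260:600]; b=cv2.imread("pics/w5.png")
cv2.imwrite("pics/c5.png",np.hstack([cv2.resize(a,(400,400)),cv2.resize(b,(400,400))]))
```

```text
[ 0.287  0.431 -0.415  2.097  1.292  0.191 -2.823] [  1.4 -79.   -5.3 -60.8   2.8  -3.6   0.2] [0.42 8.93 0.15]
wrist bar_knob [254.7 255.6] 0.63
side bar_knob [232.8 168.5] 0.62
```

View pics/c5.png

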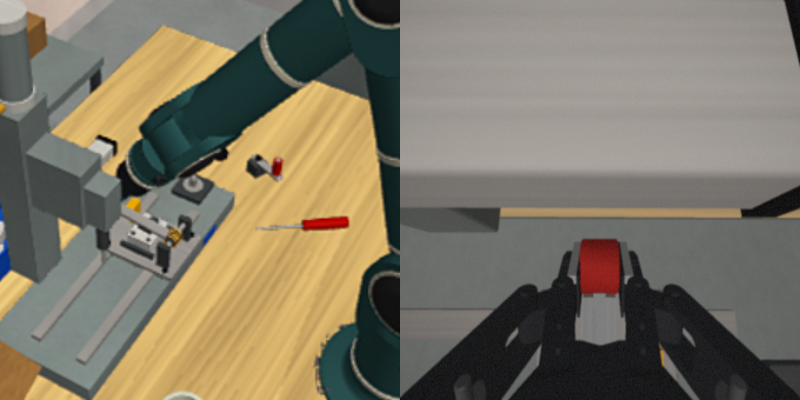

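```bash
python3 -m creep '[[[0,0,0],[0,2,0],0],[[0,0,0],[0,4,0],0],[[0,0,0],[0,6,0],0],[[0,0,0],[0,6,0],0]]';  python3 -c "
from h import *
o=get_obs(); print(o['qpos'].round(3),o['ft_torque'].round(2))"
```

```text
clock: 8.25
tcp_pos: [634.5, 2.6, 133.0]
orientation: [3.141, -0.478, 0.019]
ft_force: [-43.0, 3.0, 2.6]
finger_gap: 0.295
grip_force: 48.3
[ 0.47   0.488 -0.645  2.019  0.949  0.37  -2.438] [0.61 8.18 0.24]
```

```bash
python3 -m creep '[[[-2,0,-3],[0,0.5,0],0],[[-3,0,-7],[0,1,0],0],[[-3,0,-11],[0,1.5,0],0],[[-3,0,-15],[0,2,0],0],[[-3,0,-18],[0,2,0],0],[[-3,0,-20],[0,2,0],0],[[-3,0,-20],[0,2,0],0]]';  python3 -c "
from h import *
o=get_obs(); print(o['qpos'].round(3),o['ft_torque'].round(2))"
```

```text
clock: 8.95
tcp_pos: [635.0, 2.8, 115.9]
orientation: [-3.141, -0.452, 0.019]
ft_force: [-19.0, 1.4, 6.9]
finger_gap: 0.293
grip_force: 47.1
[ 0.455  0.522 -0.631  2.009  0.958  0.378 -2.441] [ 0.33  3.44 -0.04]
```

```bash
python3 -m creep '[[[-1,0,-1.5],[0,0,0],0],[[-2,0,-3],[0,0,0],0],[[-2,0,-4],[0,0,0],0],[[-2,0,-4],[0,0,0],0]]'
```

```text
clock: 9.35
tcp_pos: [634.8, 2.8, 113.3]
orientation: [-3.141, -0.456, 0.019]
ft_force: [-7.4, 2.4, 6.4]
finger_gap: 0.294
grip_force: 46.5
```

```bash
python3 -m creep '[[[0,0,-1.5],[0,0,0],0],[[0,0,-3],[0,0,0],0],[[0,0,-4],[0,0,0],0],[[0,0,-4],[0,0,0],0]]'; python3 -m creep '[[[0,0,-1.5],[0,0,0],0],[[0,0,-3],[0,0,0],0],[[0,0,-4],[0,0,0],0],[[0,0,-4],[0,0,0],0]]'
```

```text
clock: 9.75
tcp_pos: [634.7, 2.9, 109.4]
orientation: [-3.141, -0.456, 0.02]
ft_force: [-11.2, 1.0, 11.8]
finger_gap: 0.293
grip_force: 47.1
clock: 10.15
tcp_pos: [634.7, 3.0, 105.7]
orientation: [-3.141, -0.456, 0.02]
ft_force: [-16.8, 1.1, 18.3]
finger_gap: 0.295
grip_force: 48.3
```

```bash
python3 -m creep '[[[0,-2,0],[0,0,0],0],[[0,-4,0],[0,0,0],0],[[0.1,-6,0],[0,0,0],0],[[0.1,-8,0],[0,0,0],0],[[0.2,-10,0],[0,0,0],0],[[0.2,-10,0],[0,0,0],0]]'; python3 -m creep '[[[0,-1.5,0],[0,0,0],0],[[0,-3,0],[0,0,0],0],[[0,-4,0],[0,0,0],0],[[0,-4,0],[0,0,0],0]]'
```

```text
clock: 10.75
tcp_pos: [634.8, -7.3, 105.7]
orientation: [-3.141, -0.456, 0.019]
ft_force: [-16.9, 2.4, 18.3]
finger_gap: 0.291
grip_force: 48.5
clock: 11.15
tcp_pos: [634.9, -11.2, 105.8]
orientation: [-3.141, -0.456, 0.019]
ft_force: [-16.3, 1.3, 17.7]
finger_gap: 0.289
grip_force: 48.5
```

```bash
python3 -m creep '[[[0,-1.5,0],[0,0,0],0],[[0,-3,0],[0,0,0],0],[[0,-3,0],[0,0,0],0]]'; python3 -m creep '[[[0,-1.5,0],[0,0,0],0],[[0,-3,0],[0,0,0],0],[[0,-3,0],[0,0,0],0]]'
```

```text
clock: 11.45
tcp_pos: [634.9, -13.4, 105.8]
orientation: [-3.14, -0.456, 0.02]
ft_force: [-16.9, 6.1, 18.7]
finger_gap: 0.3
grip_force: 48.4
clock: 11.75
tcp_pos: [635.0, -15.4, 105.9]
orientation: [-3.139, -0.457, 0.02]
ft_force: [-15.4, 10.3, 18.1]
finger_gap: 0.297
grip_force: 49.0
```

Run:
```python
from h import *
look("wrist",["bar_knob","hook_lip"],"w6"); look("side",["bar_knob"],"s6")
a=cv2.imread("pics/s6.png")[180:380,280:480]; b=cv2.imread("pics/w6.png")[200:]
cv2.imwrite("pics/c6.png",np.hstack([cv2.resize(a,(376,376)),cv2.resize(b,None,fx=.55,fy=1)[:376]]))
```

```text
wrist bar_knob [247.8 252.1] 0.92
wrist hook_lip [141.5 323.7] 0.18
side bar_knob [234.7 168.4] 0.71
```

View pics/c6.png

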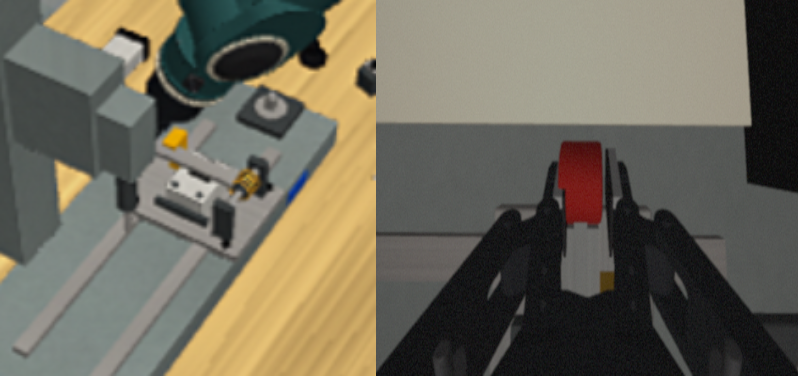

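```bash
python3 -m creep '[[[0,2,2],[0,0,0],0],[[0,4,4],[0,0,0],0],[[0,4,4],[0,0,0],0.5],[[0,4,4],[0,0,0],0.8],[[0,4,4],[0,0,0],0.8],[[0,4,4],[0,0,0],0.8],[[0,4,4],[0,0,0],0.8]]'; python3 -m creep '[[[-6,0,13],[0,0,0],0.8],[[-13,0,27],[0,0,0],0.8],[[-22,0,45],[0,0,0],0.8],[[-35,0,72],[0,0,0],0.8],[[-50,0,105],[0,0,0],0.8],[[-65,0,140],[0,5,0],0.8],[[-80,0,170],[0,10,0],0.8],[[-80,0,170],[0,10,0],0.8]]'
python3 - <<'E'
from h import *
o=get_obs();print(o["qpos"].round(2))
look("wrist",["bar_knob","hook_lip","bar_hinge","shaft_top","crank_hub"],"w7")
look("side",["bar_knob","hook_lip"])
solve("bar_knob",2)
E
```

```text
clock: 12.7
tcp_pos: [635.6, -13.5, 109.6]
orientation: [-3.141, -0.457, 0.019]
ft_force: [0.7, -0.3, 0.3]
finger_gap: 0.799
grip_force: 0.0
clock: 13.5
tcp_pos: [556.6, -13.4, 283.7]
orientation: [-3.138, -0.284, 0.018]
ft_force: [0.3, 0.3, -0.2]
finger_gap: 0.799
grip_force: 0.0
[ 0.94  0.28 -1.12  1.92  0.37  0.84 -1.89]
wrist bar_knob [256.  150.1] 0.84
wrist hook_lip [253.5 192.7] 0.68
wrist bar_hinge [256.7 285.9] 0.71
wrist shaft_top [395.1 233.1] 0.63
wrist crank_hub [253.3 147.9] 0.68
side bar_knob [235.8 169.1] 0.74
bar_knob [638.7 -13.2 100.5] res [-1.4 -3.   3.3  0.5]
```

View pics/w7.png

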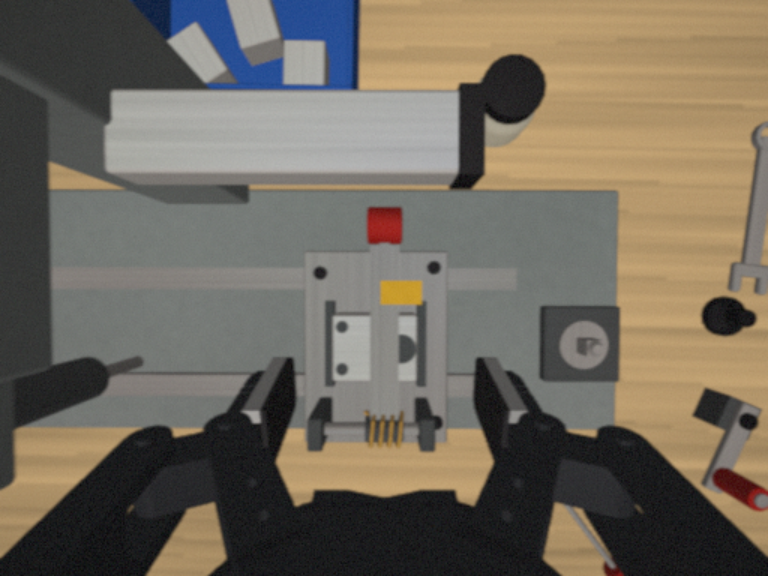

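```bash
python3 -m creep '[[[-10,-20,5],[0,3,0],1],[[-20,-60,5],[0,7,0],1],[[-30,-100,5],[-0.1,12,0],1],[[-40,-140,5],[-0.2,16.3,0],1],[[-50,-185,5],[-0.2,16.3,0],1],[[-60,-230,0],[-0.2,16.3,0],1],[[-70,-275,-5],[-0.2,16.3,0],1],[[-75,-315,-10],[-0.2,16.3,0],1]]'; python3 -m creep '[[[0,-15,-5],[0,0,-6],1],[[0,-30,-10],[0,0,-12],1],[[0,-35,-10],[0,0,-18],1],[[0,-35,-10],[0,0,-23],1],[[0,-35,-10],[0,0,-23],1],[[0,-35,-10],[0,0,-23],1]]'
python3 - <<'E'
from h import *
o=get_obs();print(o["qpos"].round(2))
N=["shaft_top","crank_hub","crank_grip_mid","crank_socket"]
look("wrist",N,"w8")
E
```

```text
clock: 14.75
tcp_pos: [479.6, -330.7, 269.1]
orientation: [-3.136, 0.002, 0.017]
ft_force: [0.9, 0.2, 0.4]
finger_gap: 1.005
grip_force: 0.0
clock: 15.35
tcp_pos: [480.8, -363.0, 259.6]
orientation: [-3.136, 0.002, -0.38]
ft_force: [-0.0, 0.0, 0.0]
finger_gap: 1.002
grip_force: 0.0
[ 1.23  0.5  -0.87  1.64  0.4   1.19 -1.67]
wrist shaft_top [ 99.6 181.6] 0.47
wrist crank_hub [259.9 176.7] 0.9
wrist crank_grip_mid [261.4 226.8] 0.93
wrist crank_socket [267.6 175.7] 0.96
```

Second view from lower, a little offset.

```bash
python3 -m creep '[[[-10,-10,-30],[0,0,0],1],[[-20,-15,-60],[0,0,0],1],[[-30,-15,-80],[0,0,0],1],[[-30,-15,-80],[0,0,0],1]]'
python3 - <<'E'
from h import *
N=["shaft_top","crank_hub","crank_grip_mid","crank_socket"]
look("wrist",N,"w9")
D=pickle.load(open("d.pkl","rb"))
for t in N[1:]:
    solve(t,2,("wrist",))
P=cam("wrist")
f=vision.grab_frame("wrist")
for t in ("crank_hub","crank_grip_mid"):
    r=nets.regions_of("wrist",t)
    if r: print(t,r[0]["confidence"],r[0]["pixels"].sum(),r[0]["point"])
d={x[1]:x for x in D[-0:] if x[0]=="wrist"}
for t,z in(("crank_hub",16),("crank_socket",27),("crank_grip_mid",61.5)):
    for x in [x for x in D if x[1]==t and x[0]=="wrist"][-2:]: print(t,onz(x[2],x[3],z).round(1))
# red grip segmentation: top disc
hsv=cv2.cvtColor(f,cv2.COLOR_RGB2HSV); m=((hsv[...,0]<8)|(hsv[...,0]>172))&(hsv[...,1]>130)&(hsv[...,2]>50)
n,l,s,c=cv2.connectedComponentsWithStats(m.astype(np.uint8)); print([(s[i].tolist(),c[i].round(1)) for i in range(1,n) if s[i,4]>60])
E
```

```text
clock: 16.0
tcp_pos: [448.6, -378.2, 177.4]
orientation: [-3.134, 0.006, -0.384]
ft_force: [-0.2, -0.0, 0.9]
finger_gap: 0.998
grip_force: 0.0
wrist shaft_top [ 13.  182.4] 0.97
wrist crank_hub [238.7 169.7] 0.78
wrist crank_grip_mid [235.9 241.8] 0.87
wrist crank_socket [241.3 171.9] 0.93
crank_hub [ 465.7 -363.     6.4] res [-0.5  1.8  0.5 -1.8]
crank_grip_mid [ 420.8 -346.6   81.6] res [-0.5 -0.8  0.5  0.8]
crank_socket [ 477.6 -376.3   75.4] res [ 0.1 -0.5 -0.1  0.5]
crank_hub 0.83 2518 [239.6, 196.2]
crank_grip_mid 0.85 2434 [235.6, 191.9]
crank_hub [ 466.4 -362.7]
crank_hub [ 469.  -365.7]
crank_socket [ 466.4 -373.9]
crank_socket [ 467.8 -369. ]
crank_grip_mid [ 413.1 -343.4]
crank_grip_mid [ 410.5 -341. ]
[([226, 225, 23, 35, 469], array([238.1, 239.9])), ([212, 306, 56, 26, 665], array([234.2, 320.6]))]
```

```bash
python3 -m creep '[[[8,6,-20],[0,0,0],1],[[18,13,-40],[0,0,0],1],[[18,13,-60],[0,0,0],1],[[18,13,-60],[0,0,0],1],[[18,13,-60],[0,0,0],1]]'
python3 - <<'E'
from h import *
N=["crank_hub","crank_grip_mid","crank_socket"]
look("wrist",N,"w10")
D=pickle.load(open("d.pkl","rb"))
for t in N: solve(t,3,("wrist",))
for t,z in(("crank_hub",16),("crank_socket",27),("crank_grip_mid",61.5)):
    print(t,onz(*D[-3+N.index(t)][2:4],z).round(1))
E
```

```text
clock: 16.9
tcp_pos: [468.9, -365.4, 120.3]
orientation: [-3.135, 0.002, -0.383]
ft_force: [0.4, 0.2, 0.6]
finger_gap: 0.999
grip_force: 0.0
wrist crank_hub [257.8 200.3] 0.92
wrist crank_grip_mid [255.1 288.4] 0.93
wrist crank_socket [259.8 204.5] 0.87
crank_hub [ 466.9 -364.7   13. ] res [-1.6  1.9 -0.1 -1.6  1.7 -0.3]
crank_grip_mid [ 412.5 -342.5   62.2] res [ 0.6 -1.1 -0.5  1.8 -0.1 -0.7]
crank_socket [ 472.7 -372.8   48.9] res [ 2.5  0.  -0.3  0.8 -2.2 -0.8]
crank_hub [ 467.5 -366.8]
crank_socket [ 466.9 -368.3]
crank_grip_mid [ 412.9 -342.5]
```

```bash
python3 -m creep '[[[-1,0,-30],[0,0,-1],1],[[-1.5,-0.5,-60],[0,0,-1],1],[[-1.5,-0.5,-85],[0,0,-1],1],[[-1.5,-0.5,-94],[0,0,-1],1],[[-1.5,-0.5,-94],[0,0,-1],1],[[-1.5,-0.5,-94],[0,0,-1],0],[[-1.5,-0.5,-94],[0,0,-1],0],[[-1.5,-0.5,-94],[0,0,-1],0]]' 60; python3 -m creep '[[[0,0,0],[0,0,0],0],[[0,0,0],[0,0,0],0],[[0,0,0],[0,0,0],0]]'
```

```text
clock: 17.9
tcp_pos: [467.5, -366.3, 26.8]
orientation: [-3.136, 0.0, -0.401]
ft_force: [0.3, -0.2, 0.1]
finger_gap: 0.513
grip_force: 0.0
clock: 18.2
tcp_pos: [467.5, -366.1, 26.8]
orientation: [-3.136, 0.001, -0.401]
ft_force: [-2.6, 1.7, 11.6]
finger_gap: 0.384
grip_force: 59.5
```

```bash
python3 -m creep '[[[0,0,15],[0,0,0],0],[[0,0,40],[0,0,0],0],[[0,0,80],[0,0,0],0],[[0,0,120],[0,0,4],0],[[0,20,140],[0,0,10],0],[[5,40,150],[0,0,17],0],[[10,60,150],[0,0,24],0],[[10,60,150],[0,0,24],0]]'
python3 - <<'E'
from h import *
N=["shaft_top","crank_hub","crank_grip_mid","crank_socket"]
look("wrist",N,"w11")
D=pickle.load(open("d.pkl","rb"))
for x in [x for x in D if x[1]=="shaft_top" and x[0]=="wrist"]: print(onz(x[2],x[3],86).round(1),np.round(x[3]),round(x[4],2))
E
```

```text
clock: 19.0
tcp_pos: [477.8, -303.1, 177.1]
orientation: [-3.136, 0.001, 0.026]
ft_force: [0.4, -0.2, -3.4]
finger_gap: 0.389
grip_force: 61.2
wrist shaft_top [119.8 121.7] 0.89
wrist crank_hub [255.9 255.6] 0.8
wrist crank_grip_mid [320.6 101.1] 0.71
wrist crank_socket [257.6 259.6] 0.87
[ 541.6 -194.1] [211.  74.] 0.49
[ 540.2 -191.2] [362. 124.] 0.61
[ 541.9 -190.9] [395. 233.] 0.63
[ 546. -194.] [100. 182.] 0.47
[ 542.3 -196.3] [ 13. 182.] 0.97
[ 543.2 -195.2] [120. 122.] 0.89
```

```bash
python3 -m creep '[[[0,40,0],[0,0,0],0],[[0,80,-10],[0,0,0],0],[[5,109,-20],[0,0,-0.5],0],[[10,109,-20],[0,0,-0.5],0],[[10,109,-20],[0,0,-0.5],0]]'
python3 - <<'E'
from h import *
N=["shaft_top","crank_hub","crank_grip_mid","crank_socket"]
look("wrist",N,"w12")
x=pickle.load(open("d.pkl","rb")); x=[d for d in x if d[1]=="shaft_top" and d[0]=="wrist"]
print(onz(x[-1][2],x[-1][3],86)); solve("shaft_top",2,("wrist",)); solve("shaft_top",99,("wrist",))
a=cv2.imread("pics/w12.png"); cv2.imwrite("pics/c12.png",cv2.resize(a[60:480,180:600],(580,580),interpolation=2))
E
```

```text
clock: 19.75
tcp_pos: [487.7, -196.9, 155.8]
orientation: [-3.136, 0.002, 0.01]
ft_force: [-0.2, -0.4, -3.9]
finger_gap: 0.381
grip_force: 61.5
wrist shaft_top [253.4 142.4] 0.85
wrist crank_hub [256.1 251. ] 0.58
wrist crank_socket [260.1 258. ] 0.58
[ 542.45623364 -194.62554894]
shaft_top [ 542.8 -194.7   85.1] res [ 0.1 -0.4 -0.1  0.4]
shaft_top [ 542.4 -193.1   82.8] res [ 0.4  0.6 -0.9  2.3 -0.5  1.1 -2.6 -2.7 -0.1 -0.2  0.4 -0.6  1.4  0.4]
```

View pics/c12.png

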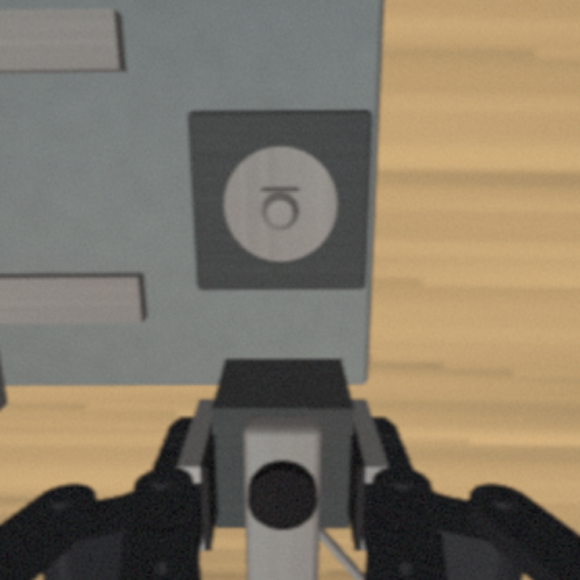

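Run:
```python
from h import *
P=cam("wrist"); c=lambda x,y:((180+x*420/580+.5)/1.5-.5,(60+y*420/580+.5)/1.5-.5)
print("shaft",onz(P,c(280,211),86),"hub",onz(P,c(283,495),169),onz(P,c(283,495),173),get_obs()["tcp_pos"],get_obs()["orientation"])
# hub front face: top edge corners (z=TCP+5), bottom edge corners
for q,z in(((213,407),161),((356,407),161),((228,360),129),((342,360),129)): print(onz(P,c(*q),z))
print("sq base edge",onz(P,c(262,188),62),onz(P,c(299,188),62),"plate",onz(P,c(190,112),50),onz(P,c(371,112),50))
```

```text
shaft [ 542.25719007 -196.77419432] hub [ 486.57478276 -198.58800419] [ 489.42223661 -198.57770114] [ 486.96591432 -197.81384414  155.79194042] [-3.13555905e+00  1.79824806e-03  7.86766014e-03]
[ 505.02772956 -181.84801921]
[ 505.38972003 -215.63316932]
[ 504.08444791 -182.21374383]
[ 504.42413386 -215.52108307]
sq base edge [ 548.13854864 -189.61496366] [ 548.25971205 -203.81128394] plate [ 575.83545633 -161.19306984] [ 576.39119665 -231.58647959]
```

```bash
python3 -m creep '[[[20,1,0],[0,0,0],0],[[40,2,-10],[0,0,0.3],0],[[54.3,2,-20],[0,0,0.3],0],[[54.3,2,-30],[0,0,0.3],0],[[54.3,2,-38],[0,0,0.3],0],[[54.3,2,-42],[0,0,0.3],0],[[54.3,2,-46],[0,0,0.3],0],[[54.3,2,-46],[0,0,0.3],0]]'
```

```text
clock: 20.8
tcp_pos: [541.0, -195.1, 109.5]
orientation: [-3.136, 0.002, 0.014]
ft_force: [0.9, -0.3, -3.2]
finger_gap: 0.387
grip_force: 61.4
```

```bash
python3 -m creep '[[[0,0,-2],[0,0,0],0],[[0,0,-4],[0,0,0],0],[[0,0,-6],[0,0,0],0],[[0,0,-8],[0,0,0],0],[[0,0,-8],[0,0,0],0]]'
```

```text
clock: 21.3
tcp_pos: [541.4, -194.8, 101.5]
orientation: [-3.135, 0.002, 0.015]
ft_force: [-1.1, 0.7, -5.1]
finger_gap: 0.385
grip_force: 61.4
```

```bash
python3 -m creep '[[[0,0,-2],[0,0,0],0],[[0,0,-4],[0,0,0],0],[[0,0,-6],[0,0,0],0],[[0,0,-8],[0,0,0],0],[[0,0,-10],[0,0,0],0],[[0,0,-11.5],[0,0,0],0],[[0,0,-11.5],[0,0,0],0]]'
```

```text
clock: 22.0
tcp_pos: [541.4, -194.8, 90.0]
orientation: [-3.135, 0.002, 0.015]
ft_force: [-0.6, 0.9, -3.2]
finger_gap: 0.39
grip_force: 61.4
```

```bash
python3 -m creep '[[[0,0,-1],[0,0,0],0],[[0,0,-2],[0,0,0],0],[[0,0,-2],[0,0,0],0]]';python3 -m creep '[[[0,0,-1],[0,0,0],0],[[0,0,-2],[0,0,0],0],[[0,0,-2],[0,0,0],0]]'
```

```text
clock: 22.3
tcp_pos: [541.6, -194.8, 88.8]
orientation: [-3.136, 0.002, 0.015]
ft_force: [-5.5, 1.5, 8.1]
finger_gap: 0.387
grip_force: 62.7
clock: 22.6
tcp_pos: [541.7, -194.8, 88.6]
orientation: [-3.138, 0.002, 0.015]
ft_force: [-21.8, 2.3, 46.1]
finger_gap: 0.386
grip_force: 67.9
```

```bash
python3 -m creep '[[[0,0,1],[0,0,0],0],[[0,0,2],[0,0,0],0.6],[[0,0,2],[0,0,0],0.9],[[0,0,2],[0,0,0],0.9],[[0,0,2],[0,0,0],0.9]]'; python3 -m creep '[[[0,0,25],[0,0,0],0.9],[[0,0,60],[0,0,0],0.9],[[0,0,95],[0,0,0],0.9],[[-15,0,105],[0,0,0],0.9],[[-35,0,105],[0,0,0],0.9],[[-50,0,105],[0,0,0],0.9],[[-50,0,105],[0,0,0],0.9]]'
python3 - <<'E'
from h import *
N=["crank_hub","crank_grip_mid","crank_socket","bar_knob"]
look("wrist",N,"w13")
x=pickle.load(open("d.pkl","rb"))[-5:]
for t,z in(("crank_hub",78),("crank_socket",89),("crank_grip_mid",123.5)):
    for d in x:
        if d[1]==t: print(t,onz(d[2],d[3],z))
E
```

```text
clock: 23.1
tcp_pos: [541.5, -194.8, 88.2]
orientation: [-3.135, 0.002, 0.015]
ft_force: [-0.2, 1.7, 0.3]
finger_gap: 0.899
grip_force: 0.0
clock: 23.8
tcp_pos: [490.1, -195.2, 193.2]
orientation: [-3.136, 0.003, 0.014]
ft_force: [0.2, -0.4, 0.1]
finger_gap: 0.897
grip_force: 0.0
wrist crank_hub [255.6 140.3] 0.56
wrist crank_grip_mid [257.5 223.5] 0.59
crank_hub [ 450.1787901 -197.4547194]
crank_hub [ 541.20552055 -194.09903146]
crank_socket [ 450.12237244 -200.75734012]
crank_grip_mid [ 481.60456748 -196.68827011]
```

```bash
python3 -m creep '[[[-8,-1,-20],[0,0,0],0.9],[[-8,-1,-45],[0,0,0],0.9],[[-8,-1,-65],[0,0,0],0.9],[[-8,-1,-65],[0,0,0],0.9],[[-8,-1,-65],[0,0,0],0],[[-8,-1,-65],[0,0,0],0],[[-8,-1,-65],[0,0,0],0],[[-8,-1,-65],[0,0,0],0]]' 40; python3 -m creep '[[[0,0,0],[0,0,0],0],[[0,0,0],[0,0,0],0],[[0,0,0],[0,0,0],0],[[0,0,0],[0,0,0],0]]'
```

```text
clock: 24.85
tcp_pos: [483.7, -196.0, 128.9]
orientation: [-3.136, 0.001, 0.015]
ft_force: [-3.4, 1.1, 5.4]
finger_gap: 0.249
grip_force: 38.9
clock: 25.25
tcp_pos: [483.5, -196.0, 128.7]
orientation: [-3.136, 0.002, 0.015]
ft_force: [-3.2, 0.6, 7.0]
finger_gap: 0.246
grip_force: 39.1
```

```bash
python3 -m creep '[[[0.7,10.4,0],[0,0,0],0],[[3.3,20.6,0],[0,0,0],0],[[13.4,38.8,0],[0,0,0],0],[[29.1,52.5,0],[0,0,0],0],[[29.1,52.5,0],[0,0,0],0]]'; python3 -c "
from h import *
print(get_obs()['qpos'].round(2))"
```

```text
clock: 25.75
tcp_pos: [514.5, -142.2, 128.9]
orientation: [-3.136, -0.001, 0.017]
ft_force: [0.8, 1.1, 6.3]
finger_gap: 0.246
grip_force: 40.9
[ 0.93  0.58 -0.91  1.92  0.57  0.92 -1.82]
```

```bash
python3 -m creep '[[[19.5,7.4,0],[0,0,0],0],[[40.3,7.8,0],[0,0,0],0],[[60,1,0],[0,0,0],0],[[76.2,-12.2,0],[0,0,0],0],[[87,-30,0],[0,0,0],0],[[90.9,-50.5,0],[0,0,0],0],[[87.6,-71.1,0],[0,0,0],0],[[77.5,-89.3,0],[0,0,0],0]]'
python3 - <<'E'
from h import *
print(get_obs()['qpos'].round(2),get_obs()['tcp_pos'])
look("top",["bar_knob","bar_hinge","hook_lip"]); T=cam("top")
for d in pickle.load(open("d.pkl","rb"))[-3:]: print(d[1],onz(T,d[3],115))
E
```

```text
clock: 26.55
tcp_pos: [591.2, -233.0, 128.9]
orientation: [-3.135, -0.001, 0.015]
ft_force: [-1.3, 5.5, 0.7]
finger_gap: 0.246
grip_force: 40.3
[ 0.92  0.73 -0.85  1.66  0.61  1.04 -1.68] [ 591.24181062 -232.95336595  128.88766584]
top bar_knob [259.2 156.1] 0.75
top bar_hinge [266.7 208.1] 0.73
top hook_lip [258.1 172.7] 0.79
bar_knob [638.47465826  34.5024625 ]
bar_hinge [484.40883547  26.85932516]
hook_lip [589.30324399  41.95536543]
```

```bash
python3 -m creep '[[[-15.7,-13.7,0],[0,0,0],0],[[-35.2,-21.1,0],[0,0,0],0],[[-56,-21.5,0],[0,0,0],0],[[-75.7,-14.7,0],[0,0,0],0],[[-91.9,-1.5,0],[0,0,0],0],[[-102.7,16.3,0],[0,0,0],0],[[-106.6,36.8,0],[0,0,0],0],[[-103.3,57.4,0],[0,0,0],0]]'; python3 -m creep '[[[10.1,18.2,0],[0,0,0],0],[[25.8,31.9,0],[0,0,0],0],[[45.3,39.3,0],[0,0,0],0],[[66.1,39.7,0],[0,0,0],0],[[85.8,32.9,0],[0,0,0],0],[[102,19.7,0],[0,0,0],0],[[112.8,1.9,0],[0,0,0],0],[[116.7,-18.6,0],[0,0,0],0]]'; python3 -c "
from h import *
print(get_obs()['qpos'].round(2))"
```

```text
clock: 27.55
tcp_pos: [486.6, -175.2, 128.7]
orientation: [-3.137, 0.001, 0.014]
ft_force: [11.6, -5.6, -5.1]
finger_gap: 0.245
grip_force: 40.2
clock: 28.35
tcp_pos: [604.9, -192.9, 128.8]
orientation: [-3.134, 0.0, 0.017]
ft_force: [-3.0, 3.3, 2.5]
finger_gap: 0.245
grip_force: 40.9
[ 0.85  0.73 -0.85  1.66  0.61  1.04 -1.75]
```

```bash
python3 -m creep '[[[-3.3,-20.6,0],[0,0,0],0],[[-13.4,-38.8,0],[0,0,0],0],[[-29.1,-52.5,0],[0,0,0],0],[[-48.6,-59.9,0],[0,0,0],0],[[-69.4,-60.3,0],[0,0,0],0],[[-89.1,-53.5,0],[0,0,0],0],[[-105.3,-40.3,0],[0,0,0],0],[[-116.1,-22.5,0],[0,0,0],0]]'; python3 -m creep '[[[-2.9,10.2,0],[0,0,0],0],[[-3.9,20.5,0],[0,0,0],0],[[-3.5,29,0],[0,0,0],0],[[-3.5,29,0],[0,0,0],0]]'
python3 - <<'E'
from h import *
look("top",["bar_knob","bar_hinge","hook_lip"]); T=cam("top")
for d in pickle.load(open("d.pkl","rb"))[-3:]: print(d[1],onz(T,d[3],115))
E
```

```text
clock: 29.15
tcp_pos: [487.1, -216.5, 128.6]
orientation: [-3.136, 0.0, 0.013]
ft_force: [14.8, 3.7, -7.3]
finger_gap: 0.247
grip_force: 40.5
clock: 29.55
tcp_pos: [484.3, -186.3, 128.5]
orientation: [-3.136, 0.001, 0.016]
ft_force: [-0.3, 1.8, 6.6]
finger_gap: 0.246
grip_force: 41.7
top bar_hinge [223.6 210.8] 0.6
top hook_lip [220.6 174.7] 0.84
hook_lip [589.30324399  41.95536543]
bar_hinge [487.19159661 147.8938613 ]
hook_lip [592.71419048 149.03105404]
```

```bash
python3 -m creep '[[[1,5,0],[0,0,0],0],[[2.2,9,0],[0,0,0],0],[[2.8,11,0],[0,0,0],0],[[2.8,11,0],[0,0,0],0]]'
```

```text
clock: 30.15
tcp_pos: [486.6, -176.7, 128.4]
orientation: [-3.136, 0.003, 0.014]
ft_force: [-3.6, -0.8, 12.6]
finger_gap: 0.242
grip_force: 42.0
```

```bash
python3 -m creep '[[[0,0,0],[0,0,0],0.4],[[0,0,0],[0,0,0],0.7],[[0,0,0],[0,0,0],0.7],[[0,0,0],[0,0,0],0.7],[[0,0,30],[0,0,0],0.7],[[0,0,60],[0,0,0],0.7],[[-15,0,90],[0,0,0],0.7],[[-30,0,120],[0,0,0],0.7]]'
python3 - <<'E'
from h import *
N=["crank_hub","crank_grip_mid","crank_socket","bar_hinge","hook_lip","bar_knob"]
look("wrist",N,"w14")
for t,z in(("crank_hub",78),("crank_socket",89),("crank_grip_mid",123.5),("bar_hinge",110),("hook_lip",123)):
    for d in pickle.load(open("d.pkl","rb"))[-len(N):]:
        if d[1]==t and d[0]=="wrist": print(t,onz(d[2],d[3],z).round(1))
look("side",N,"s14"); S=cam("side")
E
```

```text
clock: 30.95
tcp_pos: [456.3, -175.9, 249.1]
orientation: [-3.135, 0.002, 0.016]
ft_force: [0.1, -1.3, 1.8]
finger_gap: 0.7
grip_force: 0.0
wrist crank_hub [273.3 102.2] 0.7
wrist crank_grip_mid [258.2 165.7] 0.92
wrist crank_socket [278.8 104.1] 0.7
crank_hub [ 540.9 -192.1]
crank_socket [ 538.9 -197.1]
crank_grip_mid [ 482.7 -177.3]
side crank_hub [282.3 152.5] 0.76
side crank_grip_mid [195.  315.4] 0.65
side crank_socket [284.  153.3] 0.54
side bar_hinge [283.4 151.6] 0.69
side hook_lip [224.9 201.4] 0.89
side bar_knob [212.  192.9] 0.89
```

Run:
```python
from h import *
solve("crank_hub",2); D=pickle.load(open("d.pkl","rb"))
P,S=cam("wrist"),cam("side")
for n,M in(("wrist",P),("side",S)): print(n,proj(M,[541.7,-195,78]),proj(M,[541.7,-195,84]))
print("knob side expected",proj(S,[634,150,112]),proj(S,[634,150,119]))
print(manip.finish_job())
```

```text
crank_hub [ 541.3 -191.2   87.9] res [ 0.3  0.6 -0.7 -0. ]
wrist [275.79930698 101.80013836] [276.18352899 101.64792585]
side [282.74825593 153.77801265] [282.83353033 152.63690256]
knob side expected [209.6256686  196.30589195] [209.50297652 194.95754955]
the job is handed in; nothing more can be done
None
```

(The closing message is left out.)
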